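Seat the vial platform on the shaker

ROBOT

A 7-joint arm with a two-finger parallel gripper is mounted at the origin on a cart in front of the work surface, level with it; the furniture and walls round the work are solid. World frame = base frame: x ahead of the robot, y to its left, z up, the work surface at z = 0. Lengths are in m, angles in rad, forces in N, time in s.
With the tool pointing down it reaches from about 0.425 to 0.95 m from the base axis. Payload 16.7 kg.
Tool frame: the origin (TCP) lies at the very end of the fingers, on their centre line; the grasp point (between the pads) lies 19 mm behind it (arm.grasp_offset is the distance from the TCP to the grasp point, in m); z points along the fingers, y is the line along which they close (so a half turn about z gives the same grasp; the last joint's range is limited). The gripper opens to 94 mm and grips with 3 to 60 N. Pads are 16 mm wide; open, the fingers measure 119 mm over their backs; the gripper's body (75 mm by 177 mm) begins 78 mm behind the grasp point.
Start: joints at [0.997, 0.426, 0.074, 1.606, -0.034, 1.111, -0.067], TCP at [0.278, -0.615, 0.205] pointing down, gripper open.
Joint ranges: [-2.85, 2.85], [-0.5, 2.14], [-1.23, 1.37], [0.21, 2.46], [-1.02, 4.16], [0.16, 2.05], [-2.73, 2.73]. Speed limits (rad/s): [1.89, 1.89, 2.39, 2.39, 3.01, 3.01, 3.01].

INTERFACE

Orientations are given as a rotation vector (axis times angle).
In Python, from bench import arm gives the robot as it stands. The module is installed in compiled form; this text tells all that it offers. Calls block until the motion is done:
- arm.move_to(position, orientation): joint-space move of the TCP to a pose.
- arm.move_l(position, frame=None, max_speed=0.15): straight line of the TCP; frame=None keeps the orientation; max_speed is the mean speed in m/s.
- arm.move_j(angles): joint-space move.
- arm.gripper_open() and arm.close(f_grip=None): open the fingers fully, or close them until they stop; f_grip is the grip in N (None keeps the last).
- arm.wait(seconds).
- arm.solve_ik(position, orientation): joint angles nearest the present ones, or None.
- arm.get_image(name): name is "scene" or "top" or "wrist"; returns a dict with "pixels" (384x512x3 uint8, blue, green, red), "vertical_fov" (degrees; the focal length in pixels is half the picture's height over the tangent of half this angle, whatever the lens; pixels are square), "cx", "cy" (the principal point, pixels), "pose" (4x4, takes a point from camera to world coordinates). Camera axes: x right, y down, z forward; pixel columns grow to the right and rows downward; lengths in m; the calibration is good to about 2 mm. The wrist camera is an equidistant fisheye: a pixel r from the principal point sees the ray r / f radians off the axis. A picture is of the moment at which its call begins. There is no depth.
A pose or a line that the arm cannot do raises arm.PlanningError and nothing moves.
- arm.finish_job(): hands the job in; it is judged then, once.
Trained networks look in a picture, given as the dict that the camera call returned (one of the last four; its "shot" number tells which), for a name from the list of things; names that differ only in an ending like _2 or _b are one class to them, and where a whole thing is asked for, a point or a joint stands for the part that bears it (a point fixed in the world has none). Each returns a list of dicts, best first, with "p" (0 to 1); they miss things now and then, are a little off and sometimes report something else, mostly with a low value. They report only what shows in the picture. A call takes as long as a camera call.
- arm.regions_of(picture, query): "mask" (384x512 bool, what is visible of it) and "bbox" ([left, top, width, height] in pixels, round what is visible of it).
Readings, each from a call of its own:
- arm.get_time(): time.
- arm.get_joint_positions(): joint angles.
- arm.get_joint_vel(): joint speeds.
- arm.get_joint_efforts(): joint torques, N m.
- arm.get_position(): TCP position.
- arm.get_eef_rot(): TCP orientation.
- arm.get_force(): force on the tool from outside, world axes, zero at the start.
- arm.get_moment(): the same for the moment, N m.
- arm.get_width(): finger opening in m.
- arm.get_finger_force(): force on a finger pad.
Only numpy, scipy, OpenCV 4.12 (cv2) and the standard library are available. Lean on these libraries where they do the work, as an engineer would, in place of code of your own. Each camera call takes 0.05 s, during which the arm holds its last target. There are 200 camera calls.

TASK

Fit the larger vial platform, the one with the square window beside its central hole, on the bench shaker: pick it up by its handle bar, turn it to match, and lower it over the central shaft and the anti-rotation pin at once until it lies flat on the shaker, then let go. Set it down, do not drop it, and leave the smaller platform, which has no window, where it is.

Things in the scene. Friction and masses are not known exactly. Their poses are not given: they have to be found in the camera images.
- platform_handle (a point): Centre of the handle bar of the larger vial platform (loose, 0.22 kg), the part to fit; 75 mm above the plate's underside, straight above the middle of its central hole. Black bar 14 mm wide (x), 14 mm high, 98 mm long (y), on two 8 mm posts at y = +-42 mm. Axes: x away from the window, y along the bar, z up.
- platform: The larger platform itself; origin at the centre of its underside, axes as for the handle. Grey-painted metal plate 108 x 108 x 8 mm, lying flat on the worktop: round central through-hole 32 mm, square through-window 26 x 26 mm centred 36 mm from the middle towards its own -x, and an 18 mm vial hole near each corner.
- shaker_seat (a point): Centre of the round black drive table (100 mm across, 54 mm above the worktop) of the white bench shaker (116 mm square, fixed). The seated platform's underside centre lies here, its x along this x. The shaft, 14 mm thick with tapered tip, rises 38 mm from here. Axes: x from the pin to the shaft (black control panel on the -x side), z up.
- pin_tip (a point): Tip of the shaker's anti-rotation pin: vertical, steel, 8 mm thick with tapered tip, 36 mm from the shaft's axis towards the shaker's own -x; the tip is 26 mm above the drive table. It has to stand in the platform's square window.
- spare_handle (a point): Centre of the handle bar of the smaller grey platform (plate 84 x 96 x 8 mm, loose, same kind of bar 75 mm above its underside, central hole and four vial holes but no window). It does not fit over the pin: leave it where it is. Axes: y along its bar, z up.

How it is judged:
At the end, for the whole second after the job is handed in: The larger platform lies flat on the shaker's drive table (handle bar 70 to 80 mm above the table, tilt under 5 degrees), its centre within 15 mm of the shaft, with the pin standing in the square window (turned within 28 degrees of the shaker, as far as the window allows) (z of platform_handle in the frame of shaker_seat between 0.07 and 0.08 m and horizontal distance between platform_handle and shaker_seat below 0.015 m and angle between platform_handle's own z axis and vertical below 0.09 rad and x of pin_tip in the frame of platform_handle below -0.018 m and angle between the x axis of platform_handle and the x axis of shaker_seat, either way round below 0.5 rad); the robot touches nothing.
It fails at once if the smaller platform is moved by more than 25 mm (distance of spare_handle from where it was at the start of the episode above 0.025 m).
It fails at once if the platform is dropped (falls free of the fingers from more than about 15 mm) (linear speed of platform above 0.55 m/s and contact force between the fingers and platform below 0.1 N).
It also fails if it takes over 48 s, if anything falls off the work surface, if the arm or the gripper's body presses on something with over 40 N, if the wrist force passes 120 N, or if a joint passes its speed limit or range.

## Working session

There is one attempt and no reset: what is moved stays moved. The work goes in short steps, each a Python script; the robot and the scene stay as the last script left them, time stands still between calls to the robot, and variables do not carry over. Pictures are saved under pics/ and viewed, at most 10 in all, crops included, and the job is handed in when it is done.

```bash
mkdir -p pics
cat > h.py <<'E'
import numpy as np, cv2
from bench import arm
from scipy.spatial.transform import Rotation as R
def ray(im,u,v):
    T=np.array(im["pose"]);f=192/np.tan(np.radians(im["vertical_fov"])/2)
    x,y=(u-im["cx"])/f,(v-im["cy"])/f
    if im.get("fish"):
        r=np.hypot(x,y)+1e-12; d=np.array([np.sin(r)*x/r,np.sin(r)*y/r,np.cos(r)])
    else: d=np.array([x,y,1.])
    d=T[:3,:3]@d
    return T[:3,3],d/np.linalg.norm(d)
def atz(im,u,v,z):
    o,d=ray(im,u,v);return o+d*(z-o[2])/d[2]
def tri(rs):
    A=0;b=0
    for o,d in rs:
        P=np.eye(3)-np.outer(d,d);A=A+P;b=b+P@o
    X=np.linalg.solve(A,b)
    return X,[np.linalg.norm((np.eye(3)-np.outer(d,d))@(X-o)) for o,d in rs]
def shot(n):
    im=arm.get_image(n)
    if n=="wrist": im["fish"]=True
    return im
E
python3 - <<'E'
from h import *
ims={}
for n in ("scene","top"):
    im=shot(n);ims[n]=im
    cv2.imwrite(f"pics/{n}.png",im["pixels"]);print(n,im["vertical_fov"],im["cx"],im["cy"],np.round(im["pose"],3).tolist(),im["shot"])
    for q in ("platform","platform_handle","shaker_seat","pin_tip","spare_handle"):
        for r in arm.regions_of(im,q)[:3]:
            m=np.argwhere(r["mask"]);print(q,round(r["p"],2),r["bbox"],m.mean(0)[::-1].round(1) if len(m) else None,len(m))
print(arm.get_time(),arm.get_eef_rot())
E
```

```text
scene 42.64617596544206 249.73145392248665 197.14535981472403 [[-0.706, -0.501, 0.501, -0.109], [-0.709, 0.496, -0.502, 0.53], [0.003, -0.709, -0.705, 0.868], [0.0, 0.0, 0.0, 1.0]] 1
platform 0.95 [280.4, 134.3, 54.7, 47.4] [309.7 159.2] 1322
platform_handle 0.82 [285.5, 132.8, 50.3, 47.7] [309.1 158.9] 1366
shaker_seat 0.6 [149.2, 226.8, 73.5, 64.1] [187.9 257. ] 2852
pin_tip 0.55 [155.0, 227.1, 69.6, 63.4] [187.9 256.6] 2915
spare_handle 0.66 [251.2, 169.0, 48.7, 55.7] [274.7 201.7] 1144
top 43.43916446505628 256.9829508524948 200.9637441756268 [[0.023, -0.995, 0.098, 0.361], [-1.0, -0.024, -0.008, -0.026], [0.01, -0.098, -0.995, 1.095], [0.0, 0.0, 0.0, 1.0]] 2
platform 0.59 [339.9, 166.5, 59.8, 60.9] [368.4 194.6] 1975
platform_handle 0.62 [338.2, 168.7, 60.7, 61.6] [369.6 194.4] 1795
shaker_seat 0.82 [139.4, 172.5, 63.6, 60.0] [171.4 203. ] 2902
pin_tip 0.65 [142.8, 170.5, 61.0, 63.5] [171.6 202.8] 2939
spare_handle 0.67 [260.8, 189.1, 55.2, 44.7] [288.5 210.8] 1462
0.6 [-3.07098208e+00 -6.62080367e-01 -7.03732263e-05]
```

Run:
```python
import cv2,numpy as np
t=cv2.imread("pics/top.png");s=cv2.imread("pics/scene.png")
a=cv2.resize(t[150:260,120:420],None,fx=2.66,fy=2.66,interpolation=cv2.INTER_CUBIC)
b=cv2.resize(s[115:305,120:360],None,fx=3,fy=3,interpolation=cv2.INTER_CUBIC)
cv2.imwrite("pics/topc.png",a);cv2.imwrite("pics/scenec.png",b)
```

```text
(no output)
```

View pics/topc.png

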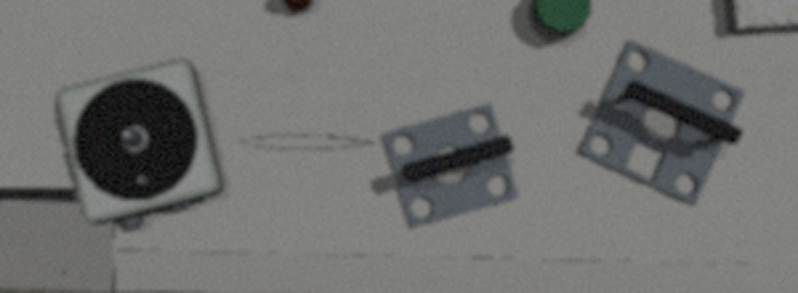

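View pics/scenec.png

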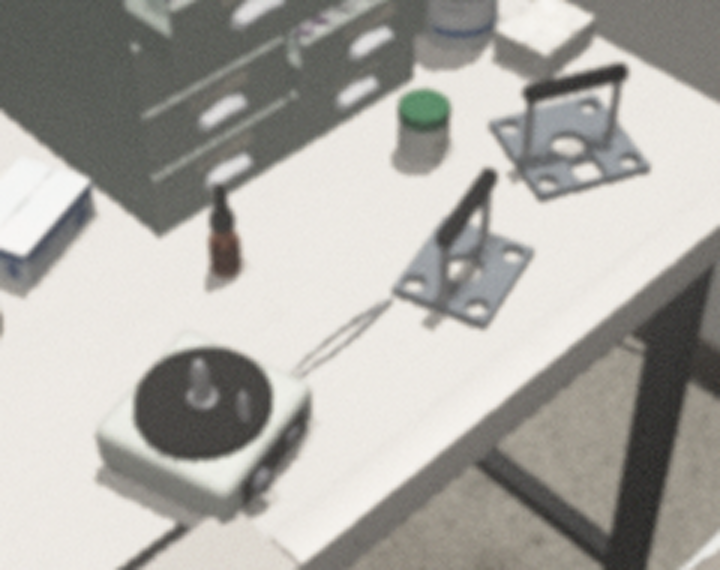

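View pics/scene.png

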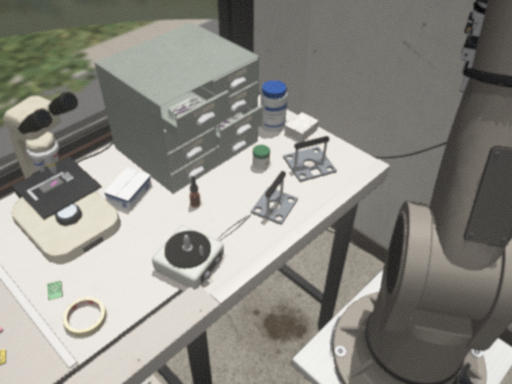

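The top crop shows the larger platform on the right, with the window at (644,162) and the bar from (635,90) to (736,135). The spare is in the middle and the shaker is on the left, with the shaft at (132,138) and the pin at (142,180). The scene view agrees. I'll triangulate from these.

Run:
```python
from h import *
t=shot("top");s=shot("scene")
P={"barR":((736,134),(624,74)),"barL":((635,91),(528,89)),"win":((644,162),(587,171)),"hole":((660,122),(568,147)),
"shaft":((131,138),(200,362)),"pin":((142,180),(243,390)),"spR":((505,145),(487,177)),"spL":((410,172),(444,237))}
X={}
for k,(a,b) in P.items():
    X[k],e=tri([ray(t,a[0]/2.66+120,a[1]/2.66+150),ray(s,b[0]/3+120,b[1]/3+115)])
    print(k,X[k].round(4),np.round(e,4))
d=X["barR"]-X["barL"];print("bar len",np.linalg.norm(d),"ang",np.degrees(np.arctan2(d[1],d[0])),"mid",(X["barR"]+X["barL"])/2)
d=X["hole"]-X["win"];print("plat x ang",np.degrees(np.arctan2(d[1],d[0])),np.linalg.norm(d))
d=X["shaft"]-X["pin"];print("shaker x ang",np.degrees(np.arctan2(d[1],d[0])),np.linalg.norm(d[:2]))
c=[atz(t,u/2.66+120,v/2.66+150,.05) for u,v in((58,92),(192,62),(220,190),(88,220))]
print("shaker top corners",np.round(c,3).tolist(),np.mean(c,0))
for i in range(4):
    e=c[(i+1)%4]-c[i];print(np.degrees(np.arctan2(e[1],e[0])),np.linalg.norm(e))
```

```text
barR [ 0.4698 -0.3363  0.0661] [0.0021 0.0021]
barL [ 0.5031 -0.2498  0.0792] [0.0005 0.0005]
win [ 0.4516 -0.2755  0.0024] [0.0009 0.0009]
hole [ 4.862e-01 -2.902e-01 -1.000e-04] [0.0015 0.0015]
shaft [0.4547 0.1493 0.091 ] [0.0007 0.0007]
pin [0.4219 0.1403 0.0815] [0.0001 0.0001]
spR [ 0.4572 -0.1474  0.0732] [0.0003 0.0003]
spL [ 0.4334 -0.0719  0.0745] [0.0006 0.0006]
bar len 0.09353271091846624 ang -111.04000773018691 mid [ 0.48643732 -0.2930385   0.07266806]
plat x ang -22.98204518742629 0.03770756286224887
shaker x ang 15.24842916269831 0.03400876653011684
shaker top corners [[0.494, 0.217, 0.05], [0.522, 0.108, 0.05], [0.417, 0.082, 0.05], [0.39, 0.188, 0.05]] [0.45598602 0.14889435 0.05      ]
-75.79671230179831 0.11215565847279747
-165.7652515423606 0.10803832577095711
104.20170197177028 0.10950676611416124
15.639270775606294 0.10806921804127204
```

Heights, bar length and pin offset all match the given sizes. The platform's x axis is at about -22° and the shaker's at about 15°. Next: check IK for both ends, move above the handle, and look with the wrist camera.

```bash
cat >> h.py <<'E'
def down(a): return (R.from_euler("z",a,degrees=True)*R.from_euler("x",180,degrees=True)).as_rotvec()
E
python3 - <<'E'
from h import *
for a in (68,-112):
    for p,b in (((.486,-.292,.25),a),((.486,-.292,.056),a),((.455,.149,.2),a+37),((.455,.149,.11),a+37)):
        q=arm.solve_ik(p,down(b));print(a,p,None if q is None else np.round(q,2))
s=shot("scene")
print("cabinet corner",atz(s,176,195,0),atz(s,100,70,.3))
E
```

```text
68 (0.486, -0.292, 0.25) [ 0.61  0.22 -0.21  1.79  0.05  1.14 -0.  ]
68 (0.486, -0.292, 0.056) [ 0.59  0.44 -0.2   1.96  0.13  0.75 -0.07]
68 (0.455, 0.149, 0.2) [ 0.35  0.2  -0.88  2.    0.18  1.02 -0.35]
68 (0.455, 0.149, 0.11) [ 0.36  0.37 -0.95  2.08  0.39  0.88 -0.55]
-112 (0.486, -0.292, 0.25) [-0.49  0.43  1.23  1.84 -0.44  1.18 -2.65]
-112 (0.486, -0.292, 0.056) [-0.39  0.83  1.2   2.02 -0.95  1.01 -2.23]
-112 (0.455, 0.149, 0.2) [ 0.57  0.28 -1.16  1.99  0.29  1.06  2.68]
-112 (0.455, 0.149, 0.11) [-1.4   0.5   1.23  2.17 -0.63  0.89 -2.67]
cabinet corner [0.643942   0.03807783 0.        ] [0.81002217 0.07939402 0.3       ]
```

Run:
```python
from h import *
arm.move_to([.486,-.292,.2],down(68))
im=shot("wrist");print(arm.get_time(),arm.get_position(),im["vertical_fov"],np.round(im["pose"],3).tolist(),im["cx"],im["cy"])
np.save("w1.npy",im,allow_pickle=True)
cv2.imwrite("pics/w1.png",cv2.resize(im["pixels"],(768,576)))
```

```text
2.2333 [ 0.48535387 -0.29361534  0.19988823] 65.70646984690485 [[0.926, -0.363, -0.105, 0.516], [-0.378, -0.889, -0.258, -0.217], [0.001, 0.278, -0.96, 0.379], [0.0, 0.0, 0.0, 1.0]] 251.83133905207296 187.59832063541202
```

View pics/w1.png

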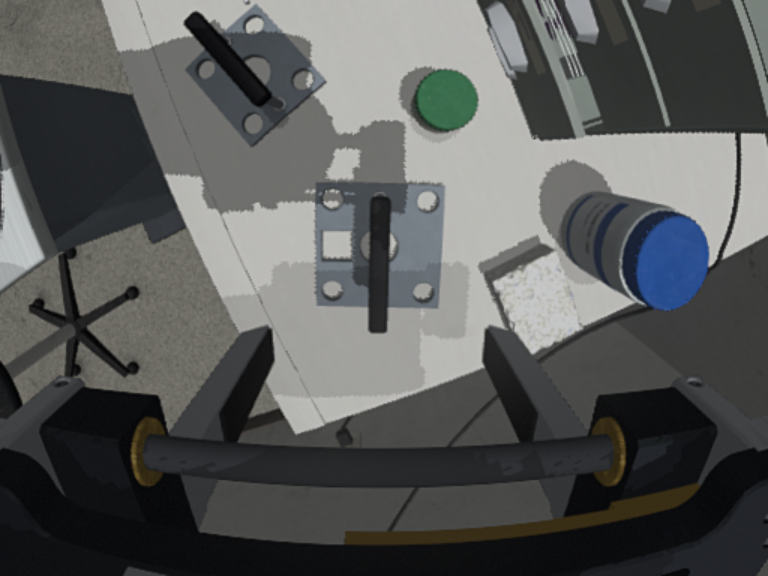

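The wrist view shows the larger platform below the open fingers. Its bar runs from (381,198) to (377,331), with the window on the left at (337,245) and the hole at (379,245). Refining the bar position:

Run:
```python
from h import *
im=np.load("w1.npy",allow_pickle=True).item()
A=atz(im,381/1.5,196/1.5,.08);B=atz(im,377.5/1.5,331/1.5,.078);d=A-B
print(A,B,(A+B)/2,np.linalg.norm(d),np.degrees(np.arctan2(d[1],d[0]))-90)
w=atz(im,337/1.5,245/1.5,.006);h=atz(im,379/1.5,245/1.5,.006);print(w,h)
c=[atz(im,u/1.5,v/1.5,.008) for u,v in((316,183),(444,183),(439,307),(316,306))];print(np.mean(c,0))
for i in range(4):
    e=c[(i+1)%4]-c[i];print(np.degrees(np.arctan2(e[1],e[0])),np.linalg.norm(e))
```

```text
[ 0.50778362 -0.24324987  0.08      ] [ 0.46874472 -0.33273068  0.078     ] [ 0.48826417 -0.28799027  0.079     ] 0.0976465621301775 -23.57079629396206
[ 0.4552816  -0.27420616  0.006     ] [ 0.48845019 -0.28783527  0.006     ]
[ 0.48799036 -0.28839269  0.008     ]
-22.149168342175315 0.10640895690339952
-112.61292823425964 0.1088458086320934
157.30499446674048 0.10900445550672488
66.00639998770741 0.10785969282209366
```

Run:
```python
from h import *
arm.move_to([.488,-.288,.12],down(67.2))
arm.move_l([.488,-.288,.056],max_speed=.1)
print(arm.get_position(),arm.get_force())
arm.close(40); print(arm.get_width(),arm.get_finger_force())
arm.move_l([.488,-.288,.076],max_speed=.06)
print(arm.get_width(),arm.get_finger_force(),arm.get_force())
arm.move_l([.488,-.288,.195],max_speed=.12)
print(arm.get_position(),arm.get_time(),arm.get_width(),arm.get_force())
```

```text
[ 0.48844346 -0.28823241  0.0566647 ] [ 0.48398461 -0.91100251 -0.0265557 ]
0.013573217422571726 39.983083605766296
0.013223281317063228 39.98260259628296 [-0.64691419  0.57022655 -2.28853057]
[ 0.4875965  -0.28780439  0.19419302] 6.2667 0.013310171486378038 [-0.72125207 -0.20736496 -1.30115398]
```

Run:
```python
from h import *
arm.move_l([.465,-.03,.21],max_speed=.15)
im=shot("wrist");np.save("w2.npy",im,allow_pickle=True)
cv2.imwrite("pics/w2.png",cv2.resize(im["pixels"],(768,576)))
print(arm.get_position(),arm.get_time())
```

```text
[ 0.46499952 -0.0305852   0.20990104] 8.2
```

View pics/w2.png

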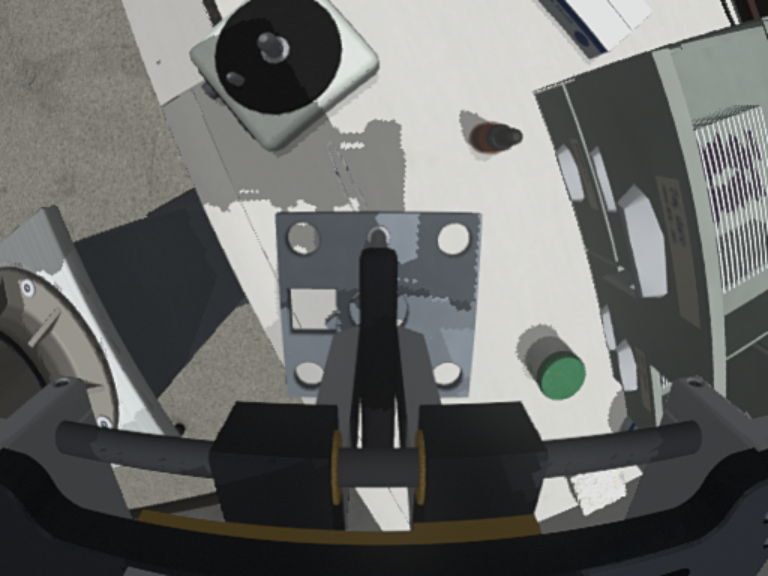

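The wrist view shows the plate level in the grip, with its window at (314,310). Ahead on the shaker, the shaft tip is at (265,41) and the pin tip at (231,77).

Run:
```python
from h import *
im=np.load("w2.npy",allow_pickle=True).item()
S=atz(im,265/1.5,40/1.5,.091);P=atz(im,232/1.5,77/1.5,.079);d=S-P
print(S,P,np.linalg.norm(d[:2]),np.degrees(np.arctan2(d[1],d[0])))
th=np.array([atz(im,u/1.5,v/1.5,.054) for u,v in((215,56),(342,50),(275,114))])
print("disc pts",th, "circ centre",np.linalg.solve(2*(th[1:,:2]-th[0,:2]),(th[1:,:2]**2).sum(1)-(th[0,:2]**2).sum()))
c=[atz(im,u/1.5,v/1.5,.162) for u,v in((276,213),(481,213),(469,396),(289,396))];print(np.mean(c,0),arm.get_position())
for i in range(4):
    e=c[(i+1)%4]-c[i];print(np.degrees(np.arctan2(e[1],e[0])),np.linalg.norm(e))
```

```text
[0.45886559 0.15076064 0.091     ] [0.42531826 0.14091183 0.079     ] 0.03496315738396379 16.3611560308241
disc pts [[0.41361587 0.17142202 0.054     ]
 [0.50374401 0.13037969 0.054     ]
 [0.43872072 0.1061582  0.054     ]] circ centre [0.45889824 0.15138025]
[ 0.46492389 -0.03099929  0.162     ] [ 0.46499952 -0.0305852   0.20990104]
-22.867079599074852 0.10642124636245781
-112.52847835520176 0.10793675743784868
157.07623231594786 0.10699502575588796
67.16700371457418 0.1078290315057825
```

Run:
```python
from h import *
arm.move_l([.4575,.15,.205],max_speed=.15)
arm.move_to([.4575,.15,.175],down(105.7))
arm.wait(.3); f0=np.array(arm.get_force());print(arm.get_position(),f0,arm.get_time())
for z in (.155,.145,.135,.125,.118,.115,.113,.112,.111,.110,.109,.108):
    arm.move_l([.4575,.15,z],max_speed=.06)
    f=np.array(arm.get_force())-f0;print(z,arm.get_position().round(4) if hasattr(arm.get_position(),'round') else arm.get_position(),f.round(2))
    if np.linalg.norm(f)>5: break
print(arm.get_time(),arm.get_width())
im=shot("wrist");np.save("w3.npy",im,allow_pickle=True)
s=shot("scene")
a=cv2.resize(im["pixels"],(512,384));b=cv2.resize(s["pixels"][190:310,130:250],(384,384),interpolation=cv2.INTER_CUBIC)
cv2.imwrite("pics/w3.png",cv2.resize(np.hstack([a,b]),(800,343)))
```

```text
[0.45758715 0.1500318  0.17519641] [ 0.47571673  0.12063536 -2.03933829] 10.525
0.155 [0.4573 0.15   0.1546] [0.65 0.31 0.58]
0.145 [0.4573 0.15   0.1446] [ 0.39 -0.84 -0.35]
0.135 [0.4572 0.1499 0.1346] [0.38 0.1  0.71]
0.125 [0.4572 0.1499 0.1246] [-0.06  0.22  0.36]
0.118 [0.4572 0.1499 0.1176] [-0.73  0.14 -0.01]
0.115 [0.4574 0.15   0.1149] [-0.21 -0.35  0.71]
0.113 [0.4574 0.15   0.1129] [-1.01 -0.15 -0.38]
0.112 [0.4575 0.15   0.1119] [-1.48 -0.16  0.23]
0.111 [0.4575 0.15   0.1109] [-1.02  0.42 -0.51]
0.11 [0.4575 0.15   0.1099] [-0.23  0.28  0.59]
0.109 [0.4576 0.15   0.1098] [-7.41 -2.35 21.18]
13.725 0.01335994406263242
```

View pics/w3.png

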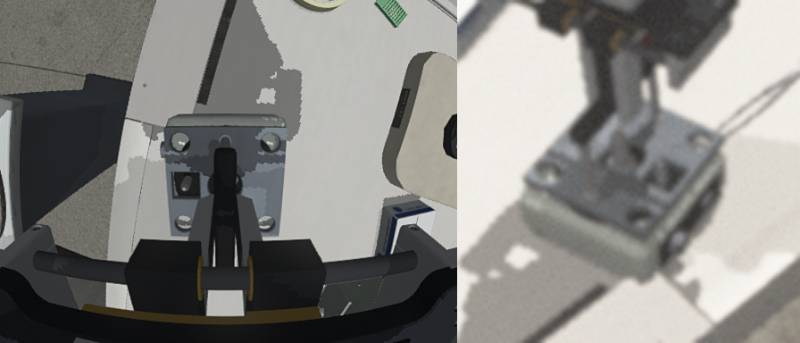

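The plate touched down at exactly the expected height. The pin stands in the window at (185,183), and the plate lies flat on the shaker. Release and retreat.

Run:
```python
from h import *
arm.move_l([.4575,.15,.110],max_speed=.05)
arm.gripper_open(); arm.wait(.3)
arm.move_l([.4575,.15,.25],max_speed=.1)
arm.wait(.3)
im=shot("wrist");s=shot("scene")
a=cv2.resize(im["pixels"],(512,384));b=cv2.resize(s["pixels"][150:310,130:290],(384,384),interpolation=cv2.INTER_CUBIC)
cv2.imwrite("pics/w4.png",cv2.resize(np.hstack([a,b]),(800,343)))
print(arm.get_time(),arm.get_position(),arm.get_width(),arm.get_force())
```

```text
17.6083 [0.45748443 0.15000828 0.24991857] 0.09364399264828478 [ 0.78519673 -0.26222611 -0.27014283]
```

View pics/w4.png

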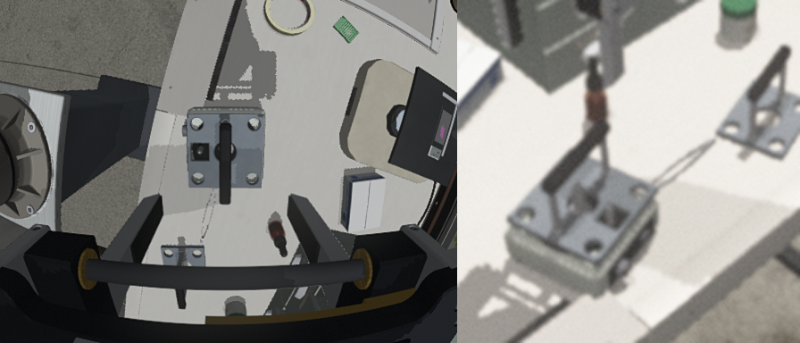

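The platform lies flat and aligned on the shaker, with the pin in the window at (200,152). The gripper is clear and the spare platform is still in its place.

```bash
python3 -c "
from bench import arm
print(arm.finish_job())"
```

```text
the job is handed in; nothing more can be done
None
```

The larger platform is on the shaker, flat over the shaft with the pin in its window, set down and released at about 18 s on the robot's clock. The smaller platform was left where it was, and the job is handed in; no verdict came back.

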